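Re-hang two pipettes in a crowded pipette stand

ROBOT

A 7-joint arm with a two-finger parallel gripper is mounted at the origin on the work surface. World frame = base frame: x ahead of the robot, y to its left, z up, the work surface at z = 0. Lengths are in m, angles in rad, forces in N, time in s.
With the tool pointing down it reaches from about 0.425 to 0.825 m from the base axis. Payload 3.6 kg.
Tool frame: the origin (TCP) lies midway between the tips of the shut fingers; the grasp point (between the pads) lies hold_point_z behind it (hold_point_z is the distance from the TCP to the grasp point, in m); z points along the fingers, y is the direction in which the jaws open and shut (so a half turn about z gives the same grasp; the last joint's range is limited). The gripper opens to 93 mm and grips with 3 to 60 N. Pads are 15 mm wide; open, the fingers measure 128 mm over their backs; the gripper's body (75 mm by 188 mm) begins 65 mm behind the grasp point.
Start: joints at [-1.2, 0.615, -0.013, 1.423, 0.008, 1.103, -0.04], TCP at [0.251, 0.599, 0.219] pointing down, gripper open.
Joint ranges: [-3.12, 3.12], [-0.3, 2.06], [-1.34, 1.32], [0.26, 2.42], [-1.36, 4.5], [0.01, 1.98], [-2.84, 2.84]. Speed limits (rad/s): [2.79, 2.79, 3.14, 3.14, 3.14, 3.14, 3.14].

INTERFACE

Orientations are given as a unit quaternion [w, x, y, z].
In Python, from plant import move_ptp, move_straight, move_joints, set_gripper, pause, solve_ik, sense, get_image, camera_info, Unreachable, sign_off, regions_of, landmark_of, hold_point_z gives the robot as it stands. The module is installed in compiled form; this text tells all that it offers. Calls block until the motion is done:
- move_ptp(position, orientation): joint-space move of the TCP to a pose.
- move_straight(position, velocity=0.15, ori=None, stop_force=None): straight line of the TCP; ori=None keeps the orientation; velocity is the mean speed in m/s. With stop_force (N) it stops when the force on the tool has changed by that much, and returns True; else False.
- move_joints(angles): joint-space move.
- set_gripper(opening): opening from 0.0 (shut) to 1.0 (fully open); the grip force is fixed at half the most; returns when the fingers have stopped.
- pause(seconds).
- solve_ik(position, orientation): joint angles nearest the present ones, or None.
- sense(): the state.
- get_image(name): name is "scene" or "side" or "wrist"; returns the picture (480x640x3 uint8, red, green, blue); there is no depth.
- camera_info(name): a dict with "fx", "fy", "cx", "cy" (pixels), "rvec" (rotation vector, rad) and "tvec" (3), from world to camera coordinates, as OpenCV has them. Camera axes: x right, y down, z forward; pixel columns grow to the right and rows downward; lengths in m; the calibration is good to about 2 mm. A picture is of the moment at which its call begins: read the wrist's pose just before it. camera_info takes no time and is no camera call; for the wrist camera it gives the pose at the moment of the call.
A pose or a line that the arm cannot do raises Unreachable and nothing moves.
- sign_off(): hands the job in, once; it reports no verdict.
Trained networks look in the newest picture that a camera, given by its name, has taken for a name from the list of things; names that differ only in an ending like _2 or _b are one class to them, and where a whole thing is asked for, a point or a joint stands for the part that bears it (a point fixed in the world has none). Each returns a list of dicts, best first, with "p" (0 to 1); they miss things now and then, are a little off and sometimes report something else, mostly with a low value. They report only what shows in the picture. A call takes as long as a camera call. They do not tell look-alikes from the thing itself.
- regions_of(query, camera): "pixels" (480x640 bool, what is visible of it) and "xy" ([column, row] in pixels, amid what is visible of it).
- landmark_of(query, camera): "xy" ([column, row] in pixels: a listed point, or the origin of a listed thing).
The state is a dict: "clock": time; "q": joint angles; "joint_velocities": joint speeds; "joint_torque": joint torques, N m; "eef_pos": TCP position; "orientation": TCP orientation; "contact_force": force on the tool from outside, world axes, zero at the start; "torque": the same for the moment, N m; "gripper_width": opening from 0.0 (shut) to 1.0 (fully open).
Only numpy, scipy, OpenCV 4.12 (cv2) and the standard library are available. Lean on these libraries where they do the work, as an engineer would, in place of code of your own. Each camera call takes 0.05 s, during which the arm holds its last target. There are 200 camera calls.

TASK

On the crowded pipette stand the yellow pipette hangs on the blue hook. First hang the yellow pipette on the empty yellow hook, then take the blue pipette from the grey bench post and hang it on the freed blue hook, each fully seated and upright with its finger rest pointing out of the hook's mouth. Keep both pipettes upright all the way, do not knock the red, green and black pipettes, and leave the tip box where it is.

Things in the scene. Friction and masses are not known exactly. Their poses are not given: they have to be found in the camera images.
- pipette_yellow: white pipette, 204 mm long, about 110 g, yellow collar and button; starts on the blue hook, finger rest out of the mouth. Origin: centre of the collar's underside; z up along it, -x to the finger rest. As on all five pipettes: handle block 28 mm (x) by 26 mm (y), z 6 to 62 mm, to be gripped on its x faces around z 38 mm; button 18 mm across, top at z 74 mm.
- pipette_blue: white pipette, 204 mm long, about 110 g, blue collar and button; starts on the post, finger rest out of the mouth. Origin: centre of the collar's underside; z up along it, -x to the finger rest. As on all five: collar 44 mm across, z 0 to 6 mm; below it a neck 23 mm thick to z -50 mm, then a taper, 20 to 6 mm thick, to z -130 mm.
- rest_yellow (a point): near the tip of the yellow pipette's finger rest, a tongue 12 mm wide, 7 mm thick, at collar height, reaching 42 mm from the axis: 40 mm to -x of the pipette's origin, 3.5 mm up.
- rest_blue (a point): near the tip of the blue pipette's finger rest, alike: 40 mm to -x of its origin, 3.5 mm up.
- hook_yellow: yellow fork hook, with a 44 mm square yellow tag behind; empty at first, one of the middle three on the stand. Origin: seat centre on top of the prongs, 155 mm above the bench, where the middle of the collar's underside belongs; -x is the open mouth, z up. All hooks: prongs 9 mm wide, 8 mm thick, 29 mm gap, open from x -30 to +14.5 mm; on each prong's end (x -30 to -25 mm) a lip 6 mm high.
- hook_blue: blue fork hook, blue tag; one of the middle three on the stand. Origin: seat centre on top of the prongs, 155 mm above the bench, where the middle of the collar's underside belongs; -x is the open mouth, z up. A hung pipette rests its collar on the prongs behind the lips, neck in the gap, about 3 mm of play; raise it over 10 mm to slide it on or off along x.
- post: grey fork hook, shaped like the others but without tag, on a single fixed bench post with a 110 mm round foot. Origin: at its seat, 155 mm above the bench; -x is the open mouth.
- stand: fixed grey stand, foot 130 mm (x) by 360 mm (y). Origin: on the bench under the middle hook's seat. Five hooks 64 mm apart along y, mouths to -x: red and black at the two ends, blue, yellow, green between in any order. Behind them a rail, x 29 to 45 mm, as high as the seats; tags, x 45 to 49 mm, end 2 mm higher.
- pipette_red: white pipette, 204 mm long, about 110 g, red collar and button; hangs on the red hook at an end of the row. Origin: centre of the collar's underside; z up along it, -x to the finger rest.
- pipette_black: white pipette, 204 mm long, about 110 g, black collar and button; hangs on the black hook at the other end. Origin: centre of the collar's underside; z up along it, -x to the finger rest.
- pipette_green: white pipette, 204 mm long, about 110 g, green collar and button; hangs on the green hook, one of the middle three. Origin: centre of the collar's underside; z up along it, -x to the finger rest.
- tip_box: clear and blue box of tips, 85 by 122 mm, 60 mm high, loose on the bench to the left. Origin: centre of its underside.
Things that resemble listed ones, but are neither listed nor needed, are in the scene too. Leave any orange, pink or purple look-alike of the pipette_yellow alone.

How it is judged:
On the way, in this order (a step that is already met when the one before it is completed fails the run):
1. the yellow pipette hangs released on the yellow hook (x of pipette_yellow in the frame of hook_yellow between -0.009 and 0.009 m and y of pipette_yellow in the frame of hook_yellow between -0.007 and 0.007 m and z of pipette_yellow in the frame of hook_yellow between -0.004 and 0.004 m and angle between pipette_yellow's own z axis and vertical below 0.12 rad and angle between the x axis of pipette_yellow and the x axis of hook_yellow, either way round below 0.35 rad and x of rest_yellow in the frame of hook_yellow below -0.02 m and contact force between pipette_yellow and the fingers below 0.1 N and linear speed of pipette_yellow below 0.03 m/s), for 0.2 s.
2. the blue pipette hangs released on the blue hook (x of pipette_blue in the frame of hook_blue between -0.009 and 0.009 m and y of pipette_blue in the frame of hook_blue between -0.007 and 0.007 m and z of pipette_blue in the frame of hook_blue between -0.004 and 0.004 m and angle between pipette_blue's own z axis and vertical below 0.12 rad and angle between the x axis of pipette_blue and the x axis of hook_blue, either way round below 0.35 rad and x of rest_blue in the frame of hook_blue below -0.02 m and contact force between pipette_blue and the fingers below 0.1 N and linear speed of pipette_blue below 0.03 m/s), for 0.2 s.
At the end, for the whole second after the job is handed in: Yellow and blue pipettes hang released and still on their own hooks: within 4 mm of seat height, 9 mm (x), 7 mm (y), 0.12 rad of upright, finger rest out of the mouth within 0.35 rad. Red, green, black hang upright within 10 mm of their start; tip box within 30 mm (all of step 1 and all of step 2 and distance of each of pipette_red, pipette_green, pipette_black from where it was at the start of the episode below 0.01 m and angle between each of pipette_red, pipette_green, pipette_black's own z axis and vertical below 0.12 rad and distance of tip_box from where it was at the start of the episode below 0.03 m); the robot touches nothing.
It fails at once if the red, green or black pipette is knocked (moved over 12 mm or tilted over 0.25 rad) (distance of any of pipette_red, pipette_green, pipette_black from where it was at the start of the episode above 0.012 m or angle between any of pipette_red, pipette_green, pipette_black's own z axis and vertical above 0.25 rad).
It fails at once if the yellow or blue pipette is tipped over 0.7 rad (angle between any of pipette_yellow, pipette_blue's own z axis and vertical above 0.7 rad).
It fails at once if the tip box is pushed over 30 mm (distance of tip_box from where it was at the start of the episode above 0.03 m).
It also fails if it takes over 72 s, if anything falls off the work surface, if the arm or the gripper's body presses on something with over 40 N, if the wrist force passes 120 N, or if a joint passes its speed limit or range.

## Working session

There is one attempt and no reset: what is moved stays moved. The work goes in short steps, each a Python script; the robot and the scene stay as the last script left them, time stands still between calls to the robot, and variables do not carry over. Pictures are saved under pics/ and viewed, about 8 in all and at most 12, crops included, and the job is handed in when it is done.

```bash
mkdir -p pics; cat > h.py <<'E'
import numpy as np, cv2
from plant import *
def cam(n):
    c=camera_info(n); K=np.array([[c['fx'],0,c['cx']],[0,c['fy'],c['cy']],[0,0,1.]])
    return K,cv2.Rodrigues(np.array(c['rvec'],float))[0],np.array(c['tvec'],float).ravel()
def onplane(n,xy,z,C=None):
    K,R,t=C or cam(n); d=R.T@np.linalg.inv(K)@np.array([xy[0],xy[1],1.]); o=-R.T@t
    return o+d*(z-o[2])/d[2]
def tri(C1,xy1,C2,xy2):
    P=[C[0]@np.c_[C[1],C[2]] for C in (C1,C2)]
    X=cv2.triangulatePoints(P[0],P[1],np.array(xy1,float).reshape(2,1),np.array(xy2,float).reshape(2,1)).ravel()
    return X[:3]/X[3]
def save(im,name): cv2.imwrite('pics/'+name,im[:,:,::-1])
E
python3 - <<'E'
from h import *
print(hold_point_z, sense()['clock'])
for n in ['scene','side']:
    save(get_image(n),n+'0.png'); C=cam(n); print(n,(-C[1].T@C[2]).round(3))
    for q,z in [('pipette_yellow',.155),('pipette_blue',.155),('rest_yellow',.1585),('rest_blue',.1585),('hook_yellow',.155),('hook_blue',.155),('post',.155),('stand',0),('pipette_red',.155),('pipette_green',.155),('pipette_black',.155),('tip_box',0)]:
        for r in landmark_of(q,n)[:3]: print(q,np.round(r['xy'],1),round(r['p'],2),onplane(n,r['xy'],z,C).round(3)[:2])
E
```

```text
0.0188 0.0
scene [1.18  0.645 0.675]
pipette_yellow [394.9 259. ] 0.92 [0.47  0.322]
pipette_yellow [292.  252.7] 0.87 [0.577 0.134]
pipette_yellow [225.3 204. ] 0.61 [ 0.501 -0.149]
pipette_blue [191.2 193.9] 0.76 [ 0.513 -0.268]
pipette_blue [298.1 243.3] 0.42 [0.54  0.121]
rest_yellow [399.3 252.9] 0.87 [0.449 0.321]
rest_yellow [300.9 242.3] 0.63 [0.537 0.127]
rest_yellow [530.4 341.9] 0.59 [0.559 0.612]
rest_blue [204.5 185.2] 0.65 [ 0.459 -0.275]
hook_yellow [239.4 236.2] 0.64 [ 0.594 -0.006]
hook_blue [290.8 248.6] 0.84 [0.566 0.121]
hook_blue [274.9 299.8] 0.44 [0.718 0.207]
post [188.2 195.4] 0.59 [ 0.524 -0.267]
post [271.8 297.8] 0.56 [0.717 0.199]
stand [270.5 299. ] 0.6 [0.584 0.066]
pipette_red [218.5 227.3] 0.76 [ 0.594 -0.075]
pipette_green [266.5 244.2] 0.93 [0.584 0.067]
pipette_green [209.4 189.8] 0.33 [ 0.467 -0.247]
pipette_black [315.3 257.5] 0.74 [0.563 0.185]
tip_box [423.9 339.2] 0.75 [0.492 0.418]
side [-0.249 -0.581  0.817]
pipette_yellow [449.6 399.5] 0.9 [ 0.231 -0.383]
pipette_yellow [249.1 278.9] 0.73 [0.196 0.098]
pipette_yellow [354.7 206.6] 0.64 [0.58 0.13]
pipette_blue [475.7 287.1] 0.66 [ 0.508 -0.272]
pipette_blue [353.7 206.9] 0.3 [0.577 0.131]
rest_yellow [238.6 291.5] 0.67 [0.153 0.078]
rest_yellow [465.9 410.4] 0.59 [ 0.228 -0.413]
rest_yellow [199.3 220.2] 0.57 [0.253 0.376]
rest_blue [459.8 289.4] 0.79 [ 0.475 -0.253]
rest_blue [473.7 287. ] 0.16 [ 0.501 -0.27 ]
hook_yellow [400.6 219.6] 0.58 [0.612 0.001]
hook_blue [376.  216.7] 0.54 [0.58  0.056]
hook_blue [352.6 209.3] 0.49 [0.566 0.125]
post [477.8 284.3] 0.61 [ 0.519 -0.27 ]
stand [371.  261.4] 0.98 [0.584 0.068]
pipette_red [420.5 230.8] 0.67 [ 0.604 -0.065]
pipette_green [373.2 214.9] 0.82 [0.582 0.067]
pipette_black [334.2 201.6] 0.66 [0.562 0.188]
tip_box [260.5 229.2] 0.95 [0.475 0.421]
tip_box [475.8 285.1] 0.67 [ 0.692 -0.195]
```

View pics/scene0.png

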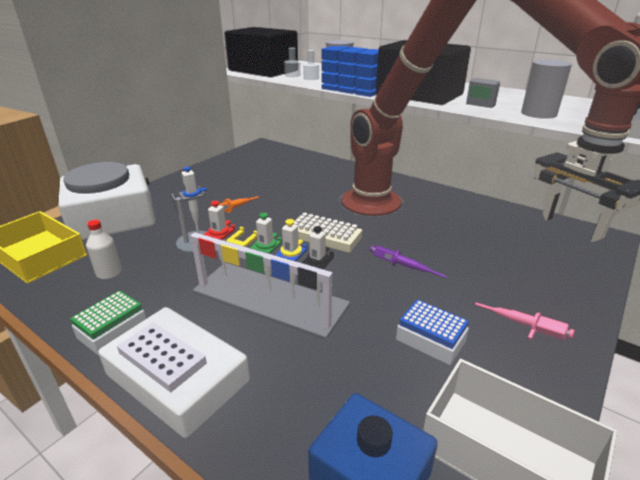

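View pics/side0.png

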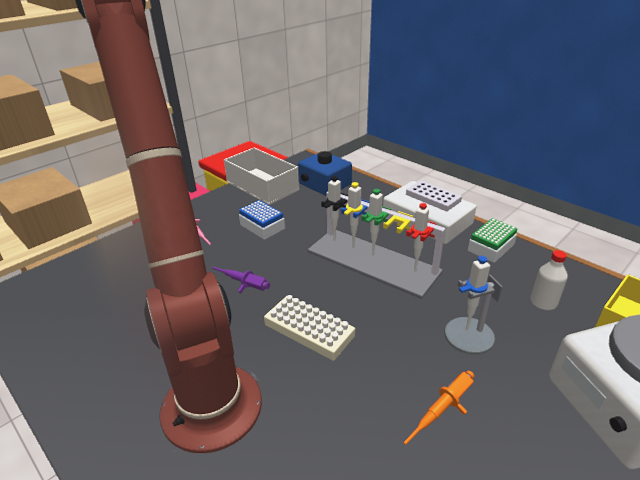

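The scene view shows the row red, yellow (empty), green, yellow pipette on the blue hook, then black, at about columns 217–317, row 240. The side view shows the blue pipette on the post at (480,285) and a cream rack at (310,325). I'll look from close by with the wrist camera.

```bash
cat >> h.py <<'E'
def ori(yaw,flip=0):
    # tool z down, tool y along (cos yaw, sin yaw)
    a=yaw+flip*np.pi; y=np.array([np.cos(a),np.sin(a),0]); z=np.array([0,0,-1.]); x=np.cross(y,z)
    from scipy.spatial.transform import Rotation as Ro
    q=Ro.from_matrix(np.c_[x,y,z]).as_quat(); return q[[3,0,1,2]].tolist()
E
python3 - <<'E'
from h import *
s=sense(); print(np.round(s['orientation'],3))
for xy in [(325,230),(345,243),(300,238)]: print('rack',onplane('scene',xy,.05).round(3))
for f in (0,1):
  for p in [(.574,.129,.174),(.592,.003,.174),(.47,.129,.2),(.46,.06,.40),(.50,.06,.42),(.515,-.27,.174)]:
    q=solve_ik(p,ori(.14,f)); print(f,p,None if q is None else np.round(q,2))
p=s['eef_pos']; move_straight([p[0],p[1],.35],.3)
for f in (0,1):
  q=solve_ik((.46,.06,.40),ori(.14,f))
  if q is not None and abs(q[6])<2.7:
    move_ptp((.46,.06,.40),ori(.14,f)); break
print(f,np.round(sense()['q'],2),sense()['clock'])
C=cam('wrist');print((-C[1].T@C[2]).round(3),C[1][2].round(2))
save(get_image('wrist'),'w1.png')
for q,z in [('pipette_yellow',.155),('rest_yellow',.1585),('hook_yellow',.155),('hook_blue',.155),('stand',0),('pipette_red',.155),('pipette_green',.155),('pipette_black',.155)]:
    for r in landmark_of(q,'wrist')[:2]: print(q,np.round(r['xy'],1),round(r['p'],2),onplane('wrist',r['xy'],z,C).round(4)[:2])
E
```

```text
[-0.     0.197  0.98  -0.   ]
rack [0.312 0.032 0.05 ]
rack [0.337 0.115 0.05 ]
rack [0.387 0.002 0.05 ]
0 (0.574, 0.129, 0.174) [-0.45  0.58  0.31  1.67 -0.21  0.92  0.08]
0 (0.592, 0.003, 0.174) [-0.26  0.59  0.36  1.66 -0.25  0.93  0.33]
0 (0.47, 0.129, 0.2) [-0.55  0.4   0.33  1.91 -0.17  0.85  0.01]
0 (0.46, 0.06, 0.4) [-0.56  0.19  0.49  1.61 -0.09  1.36  0.08]
0 (0.5, 0.06, 0.42) [-0.53  0.27  0.51  1.47 -0.13  1.44  0.12]
0 (0.515, -0.27, 0.174) [ 0.    0.65  0.75  1.7  -0.52  0.99  1.07]
1 (0.574, 0.129, 0.174) [ 0.06  0.61 -0.52  1.66  0.35  0.97  2.7 ]
1 (0.592, 0.003, 0.174) [-0.64  0.83  1.13  1.68 -0.8   1.18 -2.3 ]
1 (0.47, 0.129, 0.2) [ 0.04  0.42 -0.49  1.9   0.25  0.88  2.7 ]
1 (0.46, 0.06, 0.4) [-1.    0.31  1.14  1.62 -0.28  1.4  -2.83]
1 (0.5, 0.06, 0.42) [-0.9   0.39  1.14  1.48 -0.36  1.49 -2.76]
1 (0.515, -0.27, 0.174) [-0.16  0.81  1.13  1.71 -0.8   1.16 -1.8 ]
0 [-0.56  0.19  0.48  1.61 -0.09  1.36  0.08] 3.975
[0.449 0.14  0.565] [ 0.04 -0.28 -0.96]
pipette_yellow [214.6  54.8] 0.73 [0.3193 0.216 ]
pipette_yellow [417.7 171.5] 0.61 [0.5703 0.1241]
rest_yellow [390.9 169.4] 0.79 [0.5368 0.1221]
rest_yellow [225.9 392.3] 0.77 [ 0.3605 -0.2308]
hook_yellow [417.  266.3] 0.9 [0.5972 0.0038]
stand [392.8 199.6] 0.56 [0.5848 0.0658]
pipette_red [412.3 311.7] 0.87 [ 0.6059 -0.0624]
pipette_green [421.5 221.2] 0.77 [0.5891 0.0643]
pipette_black [425.  113.4] 0.6 [0.5637 0.1899]
pipette_black [416.8 169.9] 0.56 [0.5688 0.1258]
```

```bash
python3 - <<'E'
from h import *
# second wrist view, from a different place, for a joint fit
res={}
names=[('pipette_red',-2),('hook_yellow',-1),('pipette_green',0),('pipette_yellow',1),('pipette_black',2)]
guess=lambda i:np.array([.585,.0645])+i*np.array([-.0105,.063])
obs=[]
for p in [(.54,.0,.36),(.54,.10,.36)]:
    move_ptp(p,ori(.165)); C=cam('wrist'); im=get_image('wrist')
    save(im,'w2_%d.png'%(p[1]*100))
    for n,i in names+[('hook_blue',1),('rest_yellow',None)]:
        for r in landmark_of(n,'wrist')[:3]:
            X=onplane('wrist',r['xy'],.1585 if 'rest' in n else .155,C)[:2]
            if i is None: print(n,np.round(r['xy']),X.round(4)); continue
            if np.linalg.norm(X-guess(i))<.015: print(n,np.round(r['xy']),round(r['p'],2),X.round(4)); obs.append((i,*X))
o=np.array(obs); A=np.c_[np.ones(len(o)),o[:,0]]
s,_,_,_=np.linalg.lstsq(A,o[:,1:],rcond=None); print(s, np.arctan2(-s[1,0],s[1,1]),sense()['clock'])
E
```

```text
pipette_red [368. 273.] 0.73 [ 0.607  -0.0605]
hook_yellow [368. 219.] 0.66 [0.5935 0.0043]
pipette_green [370. 165.] 0.85 [0.584  0.0645]
pipette_yellow [370. 102.] 0.76 [0.5704 0.1261]
pipette_black [376.  32.] 0.76 [0.563  0.1898]
rest_yellow [335.  98.] [0.5345 0.1239]
pipette_red [352. 345.] 0.84 [ 0.6079 -0.0601]
hook_yellow [352. 301.] 0.93 [0.5964 0.0018]
pipette_green [352. 253.] 0.91 [0.5835 0.0634]
pipette_yellow [351. 199.] 0.95 [0.5702 0.1254]
pipette_black [354. 140.] 0.76 [0.5607 0.1886]
rest_yellow [172. 416.] [ 0.3859 -0.2091]
rest_yellow [320. 196.] [0.5347 0.1238]
rest_yellow [133.  71.] [0.3292 0.2159]
[[ 0.58364519  0.06433415]
 [-0.01159233  0.06216985]] 0.184345295137897 6.2167
```

View pics/w2_10.png

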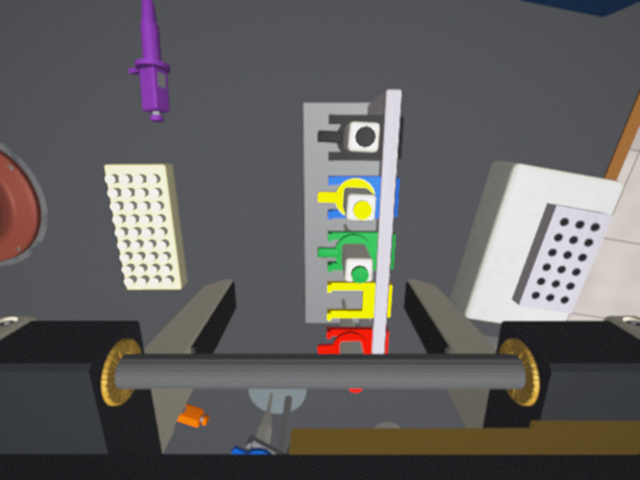

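The wrist view shows the stand from above, with the rail nearly vertical at columns 380–395. The yellow pipette is at (354,199) and the empty yellow hook at (350,300). The fit gives a stand yaw of about 0.18, so I'll grasp.

```bash
cat >> h.py <<'E'
YAW=.182
ex=np.array([np.cos(YAW),np.sin(YAW),0]); ey=np.array([-np.sin(YAW),np.cos(YAW),0])
E
python3 - <<'E'
from h import *
g=np.array([.5715,.1262,.175]); o=ori(YAW)
f0=np.array(sense()['contact_force'])
move_ptp((g+[0,0,.10]).tolist(),o)
print('down',move_straight(g.tolist(),.12,stop_force=12))
set_gripper(0.0); s=sense(); print(s['gripper_width'],np.round(np.array(s['contact_force'])-f0,1))
if .2<s['gripper_width']<.4:
    move_straight((g+[0,0,.025]).tolist(),.06); print(np.round(np.array(sense()['contact_force'])-f0,1))
    print(move_straight((g+[0,0,.025]-.1*ex).tolist(),.12,stop_force=6))
    print(np.round(np.array(sense()['contact_force'])-f0,1),sense()['gripper_width'])
save(get_image('scene'),'s2.png'); save(get_image('wrist'),'w3.png')
C=cam('wrist')
for n in ['pipette_yellow','rest_yellow','hook_yellow','hook_blue']:
    for r in landmark_of(n,'wrist')[:2]: print(n,np.round(r['xy']),round(r['p'],2),onplane('wrist',r['xy'],.155+(.025 if 'hook' not in n else 0),C).round(4))
print(sense()['eef_pos'],sense()['clock'])
im=np.hstack([cv2.resize(cv2.imread('pics/s2.png')[120:360,120:440],(400,300)),cv2.resize(cv2.imread('pics/w3.png'),(400,300))]); cv2.imwrite('pics/c3.png',im)
E
```

```text
down False
0.29930448294611045 [-0.3  0.9 -0.3]
[-0.8 -0.1 -1.2]
False
[ 0.7 -0.2 -0.7] 0.3010883819455252
pipette_yellow [143.  44.] 0.8 [0.3646 0.2163 0.18  ]
pipette_yellow [318. 279.] 0.6 [0.472  0.1084 0.18  ]
rest_yellow [112.  56.] 0.56 [0.3494 0.2082 0.18  ]
rest_yellow [252. 280.] 0.55 [0.4328 0.1005 0.18  ]
hook_blue [470. 262.] 0.65 [0.5727 0.129  0.155 ]
[0.4734666  0.10810094 0.19987749] 10.5417
```

View pics/c3.png

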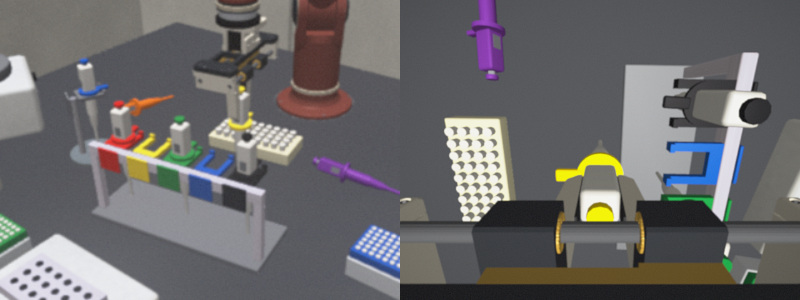

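The pipette is held upright and clear of the stand, and the blue hook is free at about (470,262) in the wrist picture. I'll traverse to the front of the yellow hook and look.

```bash
python3 - <<'E'
from h import *
p=np.array(sense()['eef_pos'])
print(move_straight((p-.128*ey).tolist(),.12,stop_force=6))
C=cam('wrist');save(get_image('wrist'),'w4.png')
for n in ['pipette_yellow','rest_yellow','hook_yellow','hook_blue','pipette_green','pipette_red']:
    for r in landmark_of(n,'wrist')[:2]:
        X=onplane('wrist',r['xy'],(.155 if 'yellow' not in n or 'hook' in n else .18),C); d=X-sense()['eef_pos']
        print(n,np.round(r['xy']),round(r['p'],2),X.round(4),'rel',round(d@ex,4),round(d@ey,4))
    for c in (['scene','side'] if n=='hook_yellow' else []):
        get_image(c)
        for r in landmark_of(n,c)[:1]: X=onplane(c,r['xy'],.155); d=X-sense()['eef_pos']; print(c,round(d@ex,4),round(d@ey,4))
        for r in landmark_of('pipette_yellow',c)[:3]: X=onplane(c,r['xy'],.18); d=X-sense()['eef_pos']; print(c,'pip',round(d@ex,4),round(d@ey,4))
print(sense()['eef_pos'],sense()['clock'])
E
```

```text
False
pipette_yellow [317. 279.] 0.59 [ 0.4941 -0.0164  0.18  ] rel -0.0023 0.0008
rest_yellow [252. 280.] 0.66 [ 0.4556 -0.0242  0.18  ] rel -0.0416 0.0002
scene 0.096 -0.0072
scene pip 0.1429 0.6079
scene pip 0.0602 0.3403
scene pip 0.0228 -0.0963
side 0.1079 0.0028
side pip -0.2977 0.1569
side pip -0.3442 -0.3126
side pip 0.0136 0.0055
pipette_green [485. 168.] 0.6 [0.5849 0.0652 0.155 ] rel 0.1019 0.0657
[ 0.49665328 -0.01779689  0.19989203] 12.4083
```

View pics/w4.png

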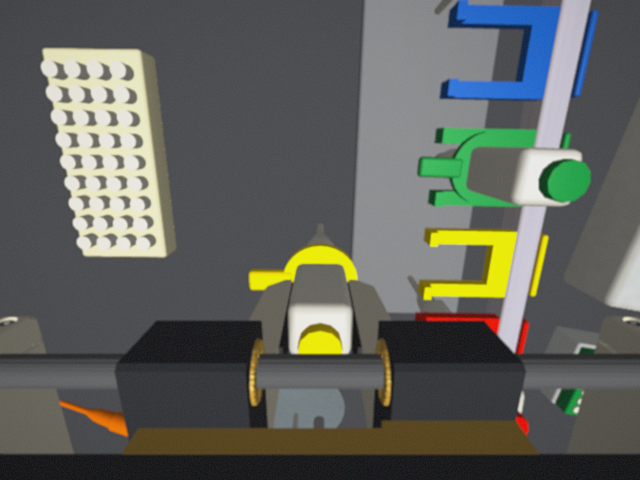

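```bash
cat >> h.py <<'E'
from scipy.optimize import minimize
def hookfit(im,C,lo,hi,x0,box):
    hsv=cv2.cvtColor(im,cv2.COLOR_RGB2HSV); m=np.zeros((480,640),np.uint8); c0,r0,c1,r1=box
    m[r0:r1,c0:c1]=cv2.inRange(hsv,lo,hi)[r0:r1,c0:c1]
    B=[(-.03,.0245,s*.0145,s*.0235,-.008,0) for s in(1,-1)]+[(-.03,-.025,s*.0145,s*.0235,0,.006) for s in(1,-1)]+[(.0145,.029,-.0235,.0235,-.008,0)]
    def ren(v):
        o=np.zeros((480*4,640*4),np.uint8); c,s=np.cos(v[2]),np.sin(v[2])
        for b in B:
            P=np.array([(x,y,z) for x in b[:2] for y in b[2:4] for z in b[4:]])
            W=np.c_[v[0]+c*P[:,0]-s*P[:,1],v[1]+s*P[:,0]+c*P[:,1],.155+P[:,2]]
            q=(C[0]@(C[1]@W.T+C[2][:,None])); q=(q[:2]/q[2]).T
            cv2.fillConvexPoly(o,cv2.convexHull(((q+.5)*4).astype(np.int32)),255)
        return cv2.resize(o,(640,480),interpolation=cv2.INTER_AREA)/255.
    cost=lambda v: np.abs(ren(v)-m/255.)[r0:r1,c0:c1].sum()
    best=minimize(cost,x0,method='Nelder-Mead',options=dict(initial_simplex=np.array(x0)+np.array([[0,0,0],[.006,0,0],[0,.006,0],[0,0,.05]])-[.003,.003,.02],xatol=1e-5))
    return best.x,best.fun,m.sum()/255
E
python3 - <<'E'
from h import *
im=cv2.imread('pics/w4.png')[:,:,::-1].copy(); C=cam('wrist'); p=np.array(sense()['eef_pos'])
for n,lo,hi,x0,box in [('y',(20,120,60),(35,255,255),[.595,.002,.182],(415,215,512,310)),('b',(100,120,60),(125,255,255),[.572,.128,.182],(430,0,555,110))]:
    x,f,a=hookfit(im,C,lo,hi,x0,box); d=np.r_[x[:2],.2]-p; print(n,x.round(4),f,a,'rel',(d@ex).round(4),(d@ey).round(4))
E
```

```text
y [0.595  0.0008 0.1554] 217.2 3751.0 rel 0.1001 0.0005
b [0.5741 0.1269 0.1609] 401.2274509803921 5947.0 rel 0.1023 0.1283
```

```bash
python3 - <<'E'
from h import *
p=np.array(sense()['eef_pos']); f0=np.array(sense()['contact_force'])
t=np.array([.595,.0005,p[2]])
print('in',move_straight(t.tolist(),.08,stop_force=5),np.round(np.array(sense()['contact_force'])-f0,1))
print('down1',move_straight([t[0],t[1],.181],.05,stop_force=5),np.round(np.array(sense()['contact_force'])-f0,1))
print('down2',move_straight([t[0],t[1],.1735],.02,stop_force=4),np.round(np.array(sense()['contact_force'])-f0,1),sense()['eef_pos'])
save(get_image('side'),'d4.png');save(get_image('scene'),'e4.png')
a=cv2.imread('pics/d4.png')[150:330,280:520];b=cv2.imread('pics/e4.png')[170:350,150:390]
cv2.imwrite('pics/c4.png',np.hstack([cv2.resize(a,(400,300)),cv2.resize(b,(400,300))]))
print(sense()['clock'])
E
```

```text
in False [-0.   0.5 -1.2]
down1 False [0.3 1.5 0.1]
down2 True [0.3 1.3 3.7] [5.95333241e-01 4.59691035e-04 1.74995579e-01]
14.7917
```

View pics/c4.png

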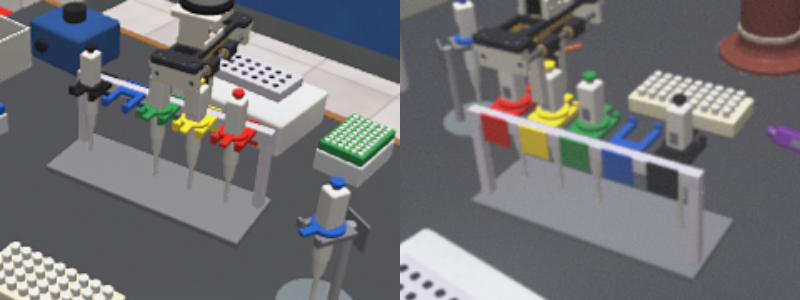

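The contact height of 0.175 matches the height at which I gripped it, and both views show the yellow pipette seated upright on the yellow hook. Next I'll release it and look at the post.

```bash
python3 - <<'E'
from h import *
set_gripper(1.0); pause(.3)
p=np.array(sense()['eef_pos']); move_straight([p[0],p[1],.30],.15)
for y in (-.31,-.27):
  move_ptp((.49,y,.34),ori(0))
  C=cam('wrist'); save(get_image('wrist'),'w5%d.png'%(-y*100))
  for n in ['pipette_blue','rest_blue','post','pipette_yellow','rest_yellow','hook_yellow']:
    for r in landmark_of(n,'wrist')[:2]: print(n,np.round(r['xy']),round(r['p'],2),onplane('wrist',r['xy'],.1585 if 'rest' in n else .155,C).round(4)[:2])
print(sense()['clock'])
E
```

```text
pipette_blue [342. 183.] 0.64 [ 0.5142 -0.2682]
rest_blue [304. 169.] 0.97 [ 0.4742 -0.254 ]
pipette_yellow [210. 220.] 0.96 [ 0.3725 -0.3082]
rest_yellow [217. 240.] 0.62 [ 0.3785 -0.3306]
pipette_blue [340. 218.] 0.83 [ 0.5124 -0.2667]
rest_blue [307. 207.] 0.97 [ 0.4761 -0.2539]
pipette_yellow [215. 243.] 0.94 [ 0.374  -0.2955]
rest_yellow [222. 262.] 0.57 [ 0.3808 -0.3162]
19.45
```

View pics/w531.png

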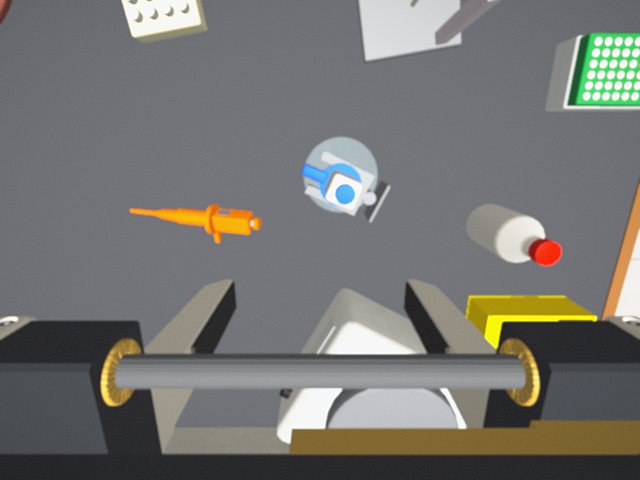

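The blue pipette is on the post at (342,190), finger rest toward (306,172), which gives a yaw of about -0.34. A grey plate sits behind it at (378,203), so I'll approach with the jaws partly open.

```bash
python3 - <<'E'
from h import *
yw=-.34; e=np.array([np.cos(yw),np.sin(yw),0]); o=ori(yw)
g=np.array([.5135,-.2675,.175])
b=np.array([.5741,.1272,.21]); Y=.165; bx=np.array([np.cos(Y),np.sin(Y),0])
for P,O in [(g,o),(g+[0,0,.035]-.08*e,o),(b-.1*bx,ori(Y)),(b,ori(Y))]: print(None is solve_ik(P.tolist(),O))
set_gripper(.56); f0=np.array(sense()['contact_force'])
move_ptp((g+[0,0,.10]).tolist(),o)
h=move_straight(g.tolist(),.10,stop_force=8); print('down',h,sense()['eef_pos'])
if not h:
    set_gripper(0.0); s=sense(); print(s['gripper_width'],np.round(np.array(s['contact_force'])-f0,1))
    if .25<s['gripper_width']<.36:
        print(move_straight((g+[0,0,.025]).tolist(),.06,stop_force=8))
        print(move_straight((g+[0,0,.025]-.08*e).tolist(),.12,stop_force=6),np.round(np.array(sense()['contact_force'])-f0,1))
        print(move_straight((b-.1*bx).tolist(),.15,ori=ori(Y),stop_force=8),sense()['gripper_width'])
C=cam('wrist');im=get_image('wrist');save(im,'w6.png'); p=np.array(sense()['eef_pos'])
for n,z in [('pipette_blue',.19),('rest_blue',.1935),('hook_blue',.155)]:
    for r in landmark_of(n,'wrist')[:2]: d=onplane('wrist',r['xy'],z,C)-p; print(n,np.round(r['xy']),round(r['p'],2),'rel',(d@bx).round(4),(d@np.array([-bx[1],bx[0],0])).round(4))
print(p,sense()['clock'])
E
```

```text
False
False
False
False
down False [ 0.51389736 -0.26793215  0.17576391]
0.3022092275474466 [-0.7 -0.2  2.2]
False
False [ 0.5  1.3 -0. ]
False 0.30649799012275314
pipette_blue [319. 282.] 0.77 rel -0.0013 -0.0017
rest_blue [256. 283.] 0.93 rel -0.0386 -0.0005
[0.47545653 0.11016784 0.21004826] 26.4167
```

View pics/w6.png

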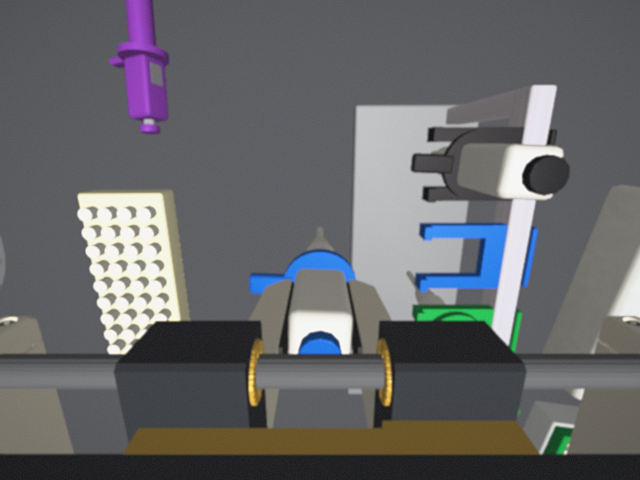

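The blue pipette is held in front of the blue hook, whose prongs are at (420–505, 225–290). I'll fit the hook pose, then insert.

```bash
python3 - <<'E'
from h import *
im=cv2.imread('pics/w6.png')[:,:,::-1].copy(); C=cam('wrist'); p=np.array(sense()['eef_pos'])
x,f,a=hookfit(im,C,(100,120,60),(125,255,255),[.574,.127,.165],(408,215,505,298)); print(x.round(4),f,a)
if np.hypot(*(x[:2]-[.574,.127]))>.005: raise SystemExit
f0=np.array(sense()['contact_force'])
n=np.array([-np.sin(.165),np.cos(.165)])
t=.5*(x[:2]+[.5741,.1269])+.0008*n
F=lambda:np.round(np.array(sense()['contact_force'])-f0,1)
h=move_straight([*t,p[2]],.08,stop_force=5); print('in',h,F())
if h: raise SystemExit
h=move_straight([*t,.182],.05,stop_force=5); print('down1',h,F(),sense()['eef_pos'])
if h: raise SystemExit
print('down2',move_straight([*t,.1725],.02,stop_force=4),F(),sense()['eef_pos'])
save(get_image('side'),'d5.png');save(get_image('scene'),'e5.png')
a=cv2.imread('pics/d5.png')[150:330,280:520];b=cv2.imread('pics/e5.png')[170:350,150:390]
cv2.imwrite('pics/c5.png',np.hstack([cv2.resize(a,(400,300)),cv2.resize(b,(400,300))]))
print(sense()['clock'])
E
```

```text
[0.5738 0.1285 0.1309] 347.84705882352944 3342.0
in False [-0.5 -0.  -0.1]
down1 False [ 0.1 -0.3 -0. ] [0.57396149 0.1284056  0.18200098]
down2 True [ 0.4 -0.1  4.5] [0.57399331 0.12836398 0.17506648]
29.025
```

View pics/c5.png

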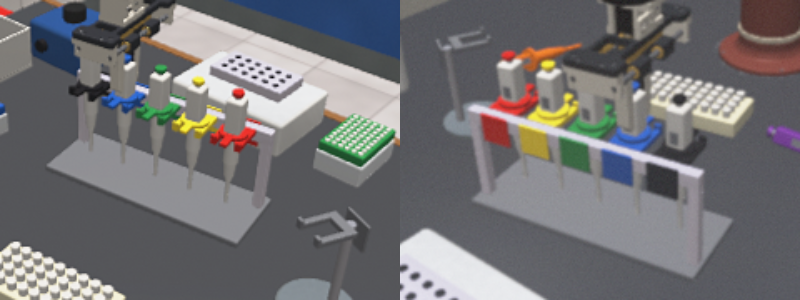

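The blue pipette made contact at seat height (0.175). I'll release it, back off and check.

```bash
python3 - <<'E'
from h import *
set_gripper(1.0); pause(.3)
p=np.array(sense()['eef_pos']); move_straight([p[0],p[1],.30],.15)
move_ptp((.54,.03,.37),ori(.165)); pause(.3)
C=cam('wrist'); save(get_image('wrist'),'w7.png')
for n in ['pipette_red','pipette_yellow','rest_yellow','pipette_green','pipette_blue','rest_blue','pipette_black']:
    for r in landmark_of(n,'wrist')[:3]: 
        X=onplane('wrist',r['xy'],.1585 if 'rest' in n else .155,C)[:2]
        if X[0]>.5: print(n,np.round(r['xy']),round(r['p'],2),X.round(4))
save(get_image('side'),'d7.png')
a=cv2.imread('pics/d7.png')[150:330,280:520];b=cv2.imread('pics/w7.png')
cv2.imwrite('pics/c7.png',np.hstack([cv2.resize(a,(400,300)),cv2.resize(b,(400,300))])); print(sense()['clock'])
E
```

```text
pipette_red [364. 295.] 0.87 [ 0.6114 -0.062 ]
pipette_yellow [358. 248.] 0.58 [ 0.591  -0.0024]
rest_yellow [328. 244.] 0.59 [ 0.5538 -0.0029]
pipette_green [363. 192.] 0.92 [0.5828 0.064 ]
pipette_blue [367. 136.] 0.71 [0.5752 0.1253]
rest_blue [328. 133.] 0.96 [0.533  0.1213]
pipette_black [368.  69.] 0.9 [0.5624 0.19  ]
32.7667
```

View pics/c7.png

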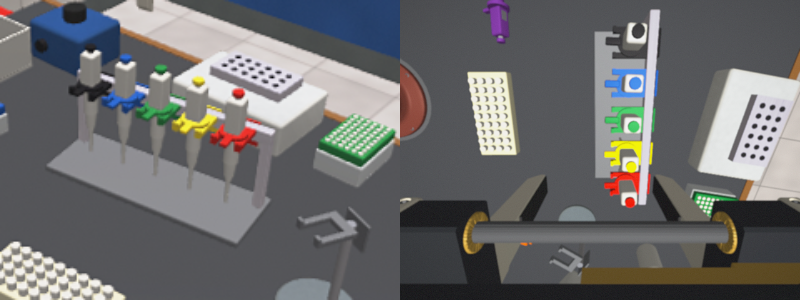

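All five pipettes hang upright in the row black, blue, green, yellow, red, rests out of the mouths, and the gripper is clear. Handing in.

```bash
python3 -c "
from plant import *
sign_off()"
```

```text
the job is handed in; nothing more can be done
```

I moved the yellow pipette from the blue hook to the yellow hook, then took the blue pipette off the post and hung it on the freed blue hook. I handed the job in at about 33 s of the 72 s allowed; the sign-off gives no verdict.

**Seating:** Both pipettes made contact within 1 mm of the height they were gripped at. The last pictures show them upright, released, with finger rests out of the mouths.

**Position:** The last network readings put the blue pipette within about 4 mm of its fitted hook and the yellow within about 5 mm. That is inside the 9 mm and 7 mm limits, and the readings themselves are only good to a few millimetres.

**Neighbours:** The green and black readings stayed within about 2 mm of their first close look. Red read about 4 mm off in x, which I took as reading noise because nothing touched it.

**Not checked:** The tip box was not measured again at the end. The arm did not work near it after the first lift.

**Disagreement:** The hook-shape fits gave stand angles from 0.13 to 0.18 rad. I placed the pipettes at 0.18 (yellow) and 0.165 (blue), well inside the 0.35 rad tolerance.

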